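# Refit the axle of the tube rotator

## Robot

A 6-joint arm with a two-finger parallel gripper is mounted at the origin on the work surface. World frame = base frame: x ahead of the robot, y to its left, z up, the work surface at z = 0. Lengths are in mm, angles in rad, forces in N, time in s.
With the tool pointing down it reaches from about 350 to 975 mm from the base axis. Payload 7.1 kg.
Tool frame: the origin (TCP) lies midway between the tips of the shut fingers; the grasp point (between the pads) lies 19 mm behind it; x points along the fingers, y is the direction in which the jaws open and shut, and the axes are right-handed (so a half turn about x gives the same grasp; the last joint's range is limited). The gripper opens to 88 mm and grips with 3 to 60 N. Pads are 20 mm wide; open, the fingers measure 115 mm over their backs; the gripper's body (75 mm by 178 mm) begins 61 mm behind the grasp point.
Start: joints at [1.263, 0.423, 1.63, -0, 1.089, -0.019], TCP at [177.97, 599.109, 222.675] pointing down, gripper open.
Joint ranges: [-3, 3], [-0.9, 2.11], [0.09, 2.58], [-1.31, 4.45], [0.11, 2.69], [-2.54, 2.54]. Speed limits (rad/s): [2.39, 2.39, 3.01, 3.14, 3.14, 3.14].

## Interface

Orientations are given as a 3x3 rotation matrix whose columns are the frame's x, y, z axes.
In Python, from bench import status, eyes, arm gives the robot as it stands.
- The arm moves only by the tool arm_command, never from a script. Its argument "rows" is a list of rows, each an object of numbers: "x", "y", "z": the shift along the tool's x, y, z in mm; "ax", "ay", "az": the turn, a rotation vector about the tool's x, y, z in units of 8 degrees (1.0 is 8 degrees); "fingers": the finger opening in mm, from 0 to 87.8. In form: [{"x": .., "y": .., "z": .., "ax": .., "ay": .., "az": .., "fingers": ..}, ...]. A call has 1 to 20 rows; each row is the pose to reach, as a shift and turn from the pose commanded when the call began, along the tool's axes at that moment; what a row does not reach only later rows make up. A row lasts 1/10 s, in which the tool goes at most 50 mm and 8.59 degrees, less where a joint would pass 70% of its speed; a pose out of reach is approached as far as the arm can. A call with a gripper value outside its range is refused whole. The fingers move at their own pace and stop on an object; "newtons" is the grip in N (left out, the last holds). Time passes only in rows, so rows that repeat a pose let the fingers close. It gives the time, the measured TCP pose, the force and the opening at its end, in the units of the state.
- status.get_obs(): the state, without advancing time (a new reading comes with each control period).
- eyes.read_camera(name): name is "scene" or "top" or "wrist"; returns (picture, depth): 420x560x3 uint8, blue, green, red; 420x560 float32, mm along the optical axis (not along the pixel's ray), 0 where there is no reading.
- eyes.camera_params(name): a dict with "vfov" (degrees; the focal length in pixels is half the picture's height over the tangent of half this angle, whatever the lens; pixels are square), "cx", "cy" (the principal point, pixels), "position" and "attitude" of the camera in the world. Camera axes: x right, y up, looking along -z (the intrinsics and any distortion apply to the point x, -y, -z); pixel columns grow to the right and rows downward; lengths in mm; the calibration is good to about 2 mm. A picture is of the moment at which its call begins: read the wrist's pose just before it. camera_params takes no time and is no camera call; for the wrist camera it gives the pose at the moment of the call.
- arm.close_job(): hands the job in, once; it reports no verdict.
The state is a dict: "t": time; "joint_pos": joint angles; "joint_velocities": joint speeds; "tau": joint torques, N m; "eef_pos": TCP position; "orientation": TCP orientation; "force": force on the tool from outside, world axes, zero at the start; "ft_torque": the same for the moment, N m; "gripper_width": finger opening in mm.
Only numpy, scipy, OpenCV 4.12 (cv2) and the standard library are available. Lean on these libraries where they do the work, as an engineer would, in place of code of your own. Each camera call takes 0.05 s, during which the arm holds its last target. There are 200 camera calls.

## Task

Take the steel axle with the red handle from its rest and thread it, nose first, through all three bearing holes of the tube rotator. The bridge with the holes may stand up to two centimetres to either side of the middle, so feel for the hole; then press gently for a moment until the brass collar is fully home against the first bearing plate, and let go. Never force it, and leave the other things on the bench alone.

Things in the scene. Friction and masses are not known exactly. Their poses are not given: they have to be found in the camera images.
- axle: Loose level axle, about 0.2 kg: steel shaft 12 mm in diameter, 135 mm long from collar to nose (last 3 mm taper to 10 mm), brass collar 26 mm across and 6 mm thick, red handle block behind it. Origin on the shaft's axis at the collar's front face; x along the shaft to the nose, z up. Centre of mass about 4 mm behind the origin. It starts lying in the rest.
- handle (a point): Grip point on the red handle block: 32 mm behind the axle's origin and 3 mm below its axis. The block is 60 mm long (axle x = -66 to -6 mm), 16 mm wide with flat upright sides and 24 mm tall (z = -15 to 9 mm). Grip it from above across the 16 mm width.
- nose (a point): Tip of the axle's nose, on its axis.
- rotator: Tube rotator fixed to the bench: white base 225x150x15 mm, drive housing at its far end (x = 87 to 123 mm, 115 mm tall). Origin on the bench under the middle of the bearings; x is the way the axle goes in, z up. An aluminium bridge on it carries three bores in line along x, 13.5 mm wide with 1 mm chamfers, axis 70 mm above the bench. Home: collar face at x = -62, nose at x = 73 mm.
- mouth (a point): Fixed to the rotator's base: the mouth of the first bore if the bridge stood in the middle (rotator x = -62, y = 0, z = 70 mm). The bridge slides along the rotator's y with about 12 N of friction and starts anywhere up to 18 mm to either side, so the true bores lie up to 18 mm off this point, and that offset is not measured. First blue plate: x = -62 to -50 mm, 80 mm wide, top at 92 mm.
- last_bore (a point): Fixed to the rotator's base: far end of the last bore if the bridge stood in the middle (rotator x = 62, y = 0, z = 70 mm). Last blue plate: x = 50 to 62 mm. Between the blue plates stands the grey tube carrier, x = -10 to 10 mm, 70 mm wide, top at 110 mm, its tubes sticking out from x = -36 to 30 mm.
- rest: Low fixed grey stand with two white forks, 36 mm wide and 64 mm tall, open upwards, which hold the shaft's axis 60 mm above the bench. Origin on the bench below the axle's collar; x towards the axle's nose; forks at x = 8 and 90 mm, slots 16 mm wide; a post 45 mm tall at x = -60 mm bears the tail of the handle. Lift the axle at least 15 mm to clear them.
- objective: small steel microscope objective, 30 mm across, 44 mm tall, standing. Bystander, loose; origin at the centre of its underside.
- slidebox: blue slide box 85x60x30 mm. Bystander, loose; origin at the centre of its underside.
- dish: closed white flat dish, 92 mm across, 16 mm tall. Bystander, loose; origin at the centre of its underside.
- jar: amber jar with blue cap, 60 mm across, 85 mm tall. Bystander, loose; origin at the centre of its underside.
- rack: orange rack 70x180 mm with capped tubes, 97 mm tall. Bystander, loose; origin at the centre of its underside.
- driver: yellow-handled screwdriver lying on the bench, 150 mm long. Bystander, loose; origin at the centre of its underside.
There are look-alikes about, which are no part of the job. Several things have the shape of the axle; the one meant has the colours described above.

How it is judged:
By the outcome, as a careful person would: the job done as asked, in the order asked, and still so for the second after the job is handed in, with the robot touching nothing.
It also fails if it takes over 72 s, if anything falls off the work surface, if the arm or the gripper's body presses on something with over 40 N, if the wrist force passes 120 N, or if a joint passes its speed limit or range.

## Working session

There is one attempt and no reset: what is moved stays moved. The work goes in short steps, Python scripts to look and compute and a tool call to move; the robot and the scene stay as the last step left them, time stands still between calls to the robot, and variables do not carry over. Pictures are saved under pics/ and viewed, about 8 in all and at most 12, crops included, and the job is handed in when it is done.

Besides the shell and the picture viewer there is one more tool, called after "Emit:" by a JSON object that holds its "method" and its "body". arm_command: Moves the arm, as the interface text tells. Its arguments: {"type":"object","properties":{"rows":{"type":"array","items":{"type":"object","properties":{"x":{"type":"number"},"y":{"type":"number"},"z":{"type":"number"},"ax":{"type":"number"},"ay":{"type":"number"},"az":{"type":"number"},"fingers":{"type":"number"}}}},"newtons":{"type":"number"}},"required":["rows"]}

```bash
mkdir -p pics; cat > h.py <<'E'
import numpy as np, cv2, json
from bench import status, eyes, arm
def cam(n):
    p=eyes.camera_params(n); im,d=eyes.read_camera(n); return im,d,p
E
python3 - <<'E'
from h import *
for n in ("scene","top"):
    im,d,p=cam(n); print(n,p); cv2.imwrite(f"pics/{n}0.png",im); np.savez(f"{n}0.npz",im=im,d=d)
print(status.get_obs())
E
```

```text
scene {'vfov': 50.12266880085362, 'cx': 280.07450717273844, 'cy': 214.05353884249192, 'position': array([ 956.88852171, -765.90292746,  737.2574795 ]), 'attitude': array([[ 0.88482141, -0.26745733,  0.38152018],
       [ 0.46575994,  0.52986956, -0.70873545],
       [-0.01259944,  0.80480111,  0.59341084]])}
top {'vfov': 53.63902848930281, 'cx': 271.2385540339827, 'cy': 208.28276845165908, 'position': array([ 330.94949987,   36.67970954, 1018.00204758]), 'attitude': array([[ 0.02191229,  0.98413924, -0.17603921],
       [-0.99973809,  0.02273254,  0.00264391],
       [ 0.0066038 ,  0.17593516,  0.98437961]])}
{'t': 0.1, 'joint_pos': array([ 1.26298212e+00,  4.23780784e-01,  1.63061779e+00, -3.23066828e-06,
        1.08862619e+00, -1.89936965e-02]), 'joint_velocities': array([ 1.55162497e-03,  3.87833376e-04, -9.59629640e-04, -1.08826762e-03,
       -1.03374856e-03, -9.84183522e-05]), 'tau': array([ 3.75801783e-04, -5.45615888e+01, -2.74323374e+01,  6.45317207e-02,
        1.88476418e-02,  8.27632618e-06]), 'eef_pos': array([177.82884913, 598.626581  , 221.96757043]), 'orientation': array([[-4.31167898e-04,  2.84820037e-01,  9.58580910e-01],
       [-1.36566631e-03,  9.58579937e-01, -2.84820362e-01],
       [-9.99998975e-01, -1.43190705e-03, -2.43397691e-05]]), 'force': array([ 0.57780193, -1.12419416,  0.23937766]), 'ft_torque': array([-0.01412081, -0.01900912,  0.01787379]), 'gripper_width': 87.92713759534988}
```

View pics/scene0.png

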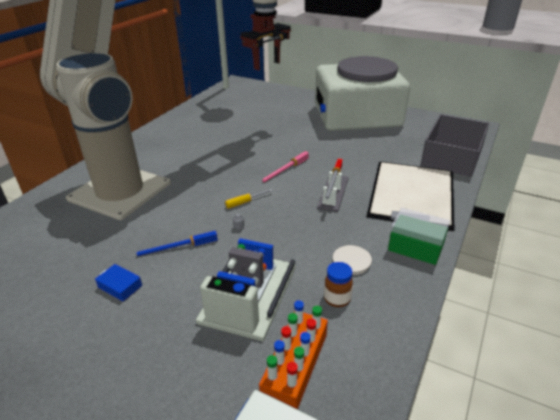

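View pics/top0.png

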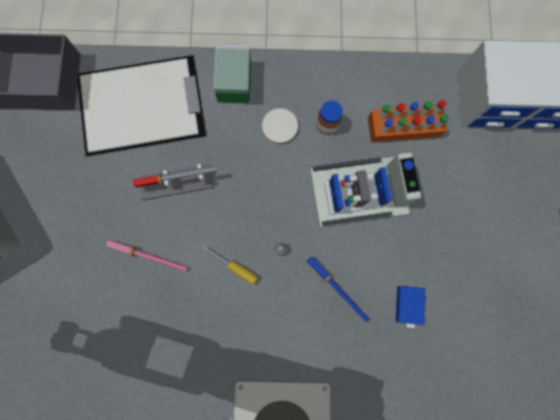

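The scene view shows the red-handled axle in its rest at (337,185), and the rotator at (245,285). In the top view the red handle is at (147,181) with its nose at about (215,170). The rotator's first blue plate is at (337,192) and its housing at (405,178).
Possible mix-ups in the top view: pink axle (147,257), blue axle (337,288) and yellow screwdriver (232,265). I choose the red handle with the brass collar at (147,181).

```bash
cat >> h.py <<'E'
def K(p,im): return im.shape[0]/2/np.tan(np.radians(p["vfov"]/2))
def ray(p,im,uv):
    uv=np.atleast_2d(uv).astype(float); f=K(p,im)
    return np.c_[(uv[:,0]-p["cx"])/f,-(uv[:,1]-p["cy"])/f,-np.ones(len(uv))]@np.array(p["attitude"]).T
def onz(p,im,uv,z):
    r=ray(p,im,uv); o=np.array(p["position"]); return o+r*((z-o[2])/r[:,2])[:,None]
def world(p,im,d):
    v,u=np.mgrid[:im.shape[0],:im.shape[1]]
    r=ray(p,im,np.c_[u.ravel(),v.ravel()])
    return (np.array(p["position"])+r*d.reshape(-1,1)).reshape(*d.shape,3)
def proj(p,im,P):
    c=(np.atleast_2d(P)-np.array(p["position"]))@np.array(p["attitude"]); f=K(p,im)
    return np.c_[p["cx"]+f*c[:,0]/-c[:,2],p["cy"]-f*c[:,1]/-c[:,2]]
def red(im):
    h=cv2.cvtColor(im,cv2.COLOR_BGR2HSV); return ((h[...,0]<6)|(h[...,0]>174))&(h[...,1]>170)&(h[...,2]>90)
def blue(im):
    h=cv2.cvtColor(im,cv2.COLOR_BGR2HSV); return (abs(h[...,0].astype(int)-115)<14)&(h[...,1]>150)&(h[...,2]>60)
E
python3 - <<'E'
from h import *
im,d,p=cam("top"); W=world(p,im,d)
for n,m in(("red",red(im)),("blue",blue(im))):
    N,L,S,C=cv2.connectedComponentsWithStats(m.astype(np.uint8))
    for i in range(1,N):
        if S[i,4]>25:
            q=W[L==i]; print(n,S[i],C[i].round(1),"med",np.median(q,0).round(0), "onz69",onz(p,im,C[i],69)[0].round(0),"z92",onz(p,im,C[i],92)[0].round(0))
a=cv2.resize(im[150:230,110:240],None,fx=5,fy=5,interpolation=cv2.INTER_CUBIC)[:, :]
b=cv2.resize(im[140:230,300:430],None,fx=5,fy=5,interpolation=cv2.INTER_CUBIC)
cv2.imwrite("pics/crop1.png",cv2.resize(np.vstack([a,b]),None,fx=.7,fy=.7))
c=eyes.camera_params("wrist");s=status.get_obs()
R=s["orientation"];print(c["vfov"],c["cx"],c["cy"],R.T@(c["position"]-s["eef_pos"]),R.T@c["attitude"])
E
```

```text
red [439 101   6   7  31] [441.4 103.8] med [ 756. -363.   96.] onz69 [ 769. -375.   69.] z92 [ 758. -365.   92.]
red [398 104   7   7  35] [400.7 107. ] med [ 746. -267.   96.] onz69 [ 758. -275.   69.] z92 [ 748. -268.   92.]
red [413 116   8   8  49] [416.4 119.5] med [ 715. -303.   97.] onz69 [ 727. -312.   69.] z92 [ 717. -304.   92.]
red [134 177  24   9 148] [145.4 181.1] med [559. 330.  68.] onz69 [559. 330.  69.] z92 [553. 323.  92.]
blue [321 101  21  21 356] [331.  111.3] med [ 736. -103.   84.] onz69 [ 743. -106.   69.] z92 [ 733. -102.   92.]
blue [411 103   7   7  37] [413.9 105.8] med [ 750. -298.   96.] onz69 [ 762. -307.   69.] z92 [ 752. -299.   92.]
blue [484 107  54  10 261] [509.  110.6] med [ 736. -501.  116.] onz69 [ 755. -539.   69.] z92 [ 745. -525.   92.]
blue [535 108  25  10 127] [547.  112.4] med [ 736. -603.  107.] onz69 [ 753. -631.   69.] z92 [ 743. -615.   92.]
blue [427 116   7   7  33] [429.8 119.2] med [ 718. -334.   96.] onz69 [ 729. -345.   69.] z92 [ 719. -336.   92.]
blue [386 119   6   7  32] [388.5 122.1] med [ 707. -236.   96.] onz69 [ 719. 
[... 500 characters left out ...]
e [331 175  12  36 261] [336.2 192.9] med [ 538. -115.   89.] onz69 [ 541. -117.   69.] z92 [ 536. -113.   92.]
blue [308 258  20  20 151] [317.7 267.2] med [370. -80.  25.] onz69 [367. -74.  69.] z92 [367. -71.  92.]
blue [329 280  39  41 199] [348.  299.6] med [ 297. -152.   15.] onz69 [ 297. -142.   69.] z92 [ 298. -138.   92.]
blue [397 287  28  37 958] [410.3 304.9] med [ 287. -294.   29.] onz69 [ 289. -281.   69.] z92 [ 290. -274.   92.]
63.55774522398668 277.0748202385273 213.12747349443063 [-161.72320131   -1.29038548  -71.21177112] [[ 1.06265164e-03  2.60119999e-01 -9.65575713e-01]
 [ 9.99998912e-01 -1.26404121e-03  7.60010918e-04]
 [-1.02283345e-03 -9.65575470e-01 -2.60121060e-01]]
```

View pics/crop1.png

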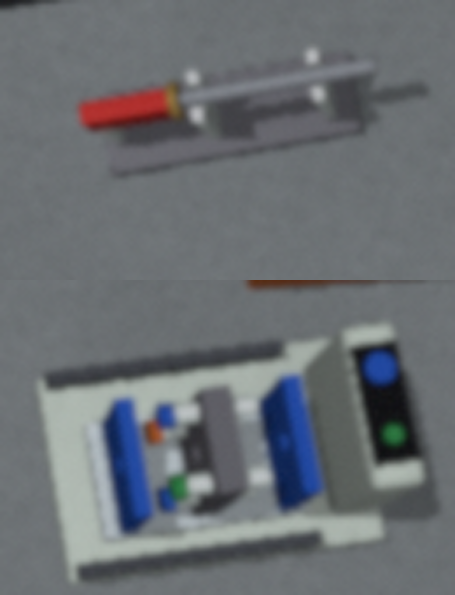

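The crop confirms the choice: red block, brass collar and a steel shaft in two white forks. The rotator's entrance, with its white lip and first blue plate, faces the axle's nose. Next I move the wrist over the axle with tool z along the shaft.

Emit:
{"method": "arm_command", "body": {"rows": [{"y": -45, "z": 114, "ax": 2}, {"y": -90, "z": 228, "ax": 4}, {"y": -134, "z": 342, "ax": 6}, {"y": -178, "z": 456, "ax": 8}, {"y": -178, "z": 456, "ax": 8}, {"y": -178, "z": 456, "ax": 8}, {"y": -178, "z": 456, "ax": 8}, {"y": -178, "z": 456, "ax": 8}, {"y": -178, "z": 456, "ax": 8}, {"y": -178, "z": 456, "ax": 8}, {"y": -178, "z": 456, "ax": 8}, {"y": -178, "z": 456, "ax": 8}, {"y": -178, "z": 456, "ax": 8}, {"y": -178, "z": 456, "ax": 8}, {"y": -178, "z": 456, "ax": 8}]}}

```text
schema error: expected keys x, y, z, ax, ay, az, fingers
```

```bash
python3 - <<'E'
from h import *
im,d,p=cam("wrist"); W=world(p,im,d); cv2.imwrite("pics/w1.png",im); np.savez("w1.npz",im=im,d=d)
s=status.get_obs();print(s["t"],s["eef_pos"],s["orientation"],s["force"])
m=red(im); N,L,S,C=cv2.connectedComponentsWithStats(m.astype(np.uint8))
for i in range(1,N):
    if S[i,4]>60:
        ys,xs=np.where(L==i); r=cv2.minAreaRect(np.c_[xs,ys].astype(np.float32)); print(S[i],r,np.median(W[L==i],0))
        print(onz(p,im,cv2.boxPoints(r),69).round(1))
E
```

```text
0.2 [177.86490178 598.79999034 222.19770219] [[-2.99420050e-04  2.84807672e-01  9.58584634e-01]
 [-8.73305261e-04  9.58584237e-01 -2.84807827e-01]
 [-9.99999574e-01 -9.22414177e-04 -3.82953016e-05]] [-0.46073401 -0.583167    0.78400605]
```

View pics/w1.png

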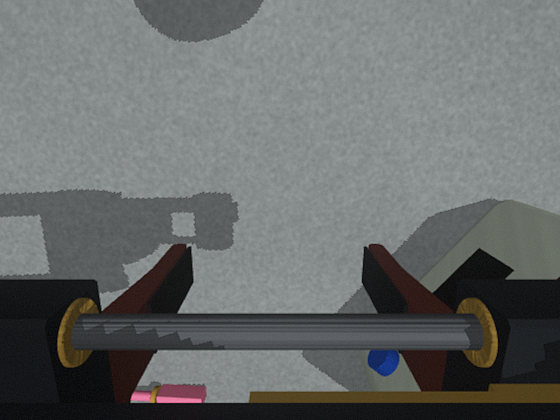

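The wrist view shows the gripper filling the lower part of the picture, below row 250, and image up is tool -z. So I should stand somewhat ahead of whatever I want to see. The rows also need every key.

Emit:
{"method": "arm_command", "body": {"rows": [{"x": 0, "y": -45, "z": 114, "ax": 2, "ay": 0, "az": 0, "fingers": 60}, {"x": 0, "y": -110, "z": 228, "ax": 4, "ay": 0, "az": 0, "fingers": 60}, {"x": 0, "y": -160, "z": 342, "ax": 6, "ay": 0, "az": 0, "fingers": 60}, {"x": 0, "y": -214, "z": 472, "ax": 8, "ay": 0, "az": 0, "fingers": 60}, {"x": 0, "y": -214, "z": 472, "ax": 8, "ay": 0, "az": 0, "fingers": 60}, {"x": 0, "y": -214, "z": 472, "ax": 8, "ay": 0, "az": 0, "fingers": 60}, {"x": 0, "y": -214, "z": 472, "ax": 8, "ay": 0, "az": 0, "fingers": 60}, {"x": 0, "y": -214, "z": 472, "ax": 8, "ay": 0, "az": 0, "fingers": 60}, {"x": 0, "y": -214, "z": 472, "ax": 8, "ay": 0, "az": 0, "fingers": 60}, {"x": 0, "y": -214, "z": 472, "ax": 8, "ay": 0, "az": 0, "fingers": 60}, {"x": 0, "y": -214, "z": 472, "ax": 8, "ay": 0, "az": 0, "fingers": 60}, {"x": 0, "y": -214, "z": 472, "ax": 8, "ay": 0, "az": 0, "fingers": 60}, {"x": 0, "y": -214, "z": 472, "ax": 8, "ay": 0, "az": 0, "fingers": 60}, {"x": 0, "y": -214, "z": 472, "ax": 8, "ay": 0, "az": 0, "fingers": 60}]}}

```text
t: 1.6
eef_pos: [568.2, 260.6, 222.5]
orientation: [[-0.001, 0.986, 0.166], [-0.0, 0.166, -0.986], [-1.0, -0.001, -0.0]]
force: [-0.4, -0.2, -0.3]
gripper_width: 59.8
```

```bash
cat > m.py <<'E'
from h import *
im,d,p=cam("wrist"); W=world(p,im,d); cv2.imwrite("pics/w2.png",im); np.savez("w2.npz",im=im,d=d)
s=status.get_obs();print(s["t"],s["eef_pos"],s["orientation"],s["force"])
m=red(im); N,L,S,C=cv2.connectedComponentsWithStats(m.astype(np.uint8))
for i in range(1,N):
    if S[i,4]>60:
        ys,xs=np.where(L==i); r=cv2.minAreaRect(np.c_[xs,ys].astype(np.float32)); print(S[i],r,np.median(W[L==i],0))
        print(onz(p,im,cv2.boxPoints(r),69).round(1))
E
python3 m.py
```

```text
1.65 [568.19097947 260.7640165  222.60823769] [[-6.42834727e-04  9.86119210e-01  1.66037620e-01]
 [ 1.24603690e-05  1.66037662e-01 -9.86119412e-01]
 [-9.99999793e-01 -6.31842913e-04 -1.19022185e-04]] [-0.6683456  -1.26543578  0.18404399]
[ 274   86   20   69 1149] ((283.7237548828125, 119.81832885742188), (68.18036651611328, 17.064306259155273), 87.79740142822266) [561.13141921 332.03695172  68.68216364]
[[547.8 358.4  69. ]
 [562.4 361.4  69. ]
 [575.2 303.8  69. ]
 [559.9 300.6  69. ]]
```

View pics/w2.png

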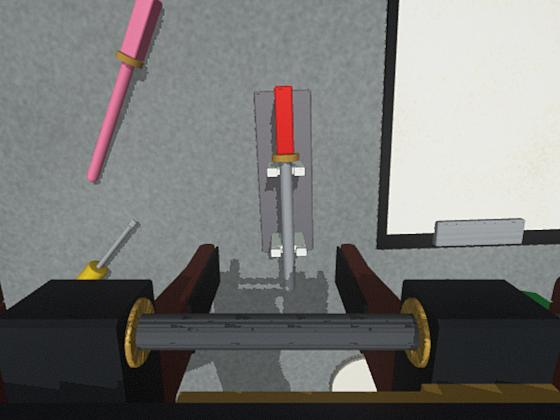

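The close view confirms it: red block at (284,120), brass collar at (287,157) and steel shaft down to the nose at (291,288) in two white forks. The pink look-alike is off to the left. I'll refine the axis from the shaft.

```bash
python3 - <<'E'
from h import *
z=np.load("w2.npz");im,d=z["im"],z["d"];p=eyes.camera_params("wrist");W=world(p,im,d)
m=red(im)
# red top face rows: midpoints on z=69
def fit(P):
    c=P.mean(0);u,sv,vt=np.linalg.svd(P[:,:2]-c[:2]);v=vt[0]*np.sign(vt[0][0]);return c,v,np.degrees(np.arctan2(v[1],v[0]))
P=[]
for r in range(90,152):
    c=np.where(m[r]&(abs(W[r,:,2]-69)<3))[0]
    if len(c)>8:P.append([c.mean(),r])
P=onz(p,im,P,69);print("red",fit(P), P[0],P[-1])
P=[]
for r in range(182,285):
    c=np.where((abs(np.arange(560)-289)<14)&(abs(W[r,:,2]-64)<4.5))[0]
    if 8<len(c)<17:P.append([c.mean(),r])
P=onz(p,im,P,64.5);print("shaft",len(P),fit(P),P[0],P[-1])
r=np.where((abs(W[:,289,2]-62)<6))[0];print(r.min(),r.max(),onz(p,im,[[289,r.max()]],58))
hs=cv2.cvtColor(im,cv2.COLOR_BGR2HSV);br=(abs(hs[...,0].astype(int)-20)<8)&(hs[...,1]>120);br[:,:260]=0;br[:,320:]=0;br[200:]=0
ys,xs=np.where(br);print(xs.min(),xs.max(),ys.min(),ys.max(),np.c_[W[br]].min(0),W[br].max(0))
E
```

```text
red (array([561.41470844, 331.16825255,  69.        ]), array([ 0.20544173, -0.97866935]), np.float64(-78.14464138519315)) [556.25099274 356.68808111  69.        ] [567.12507595 304.94643426  69.        ]
shaft 95 (array([583.85899261, 226.74998895,  64.5       ]), array([ 0.20630504, -0.97848773]), np.float64(-78.09409419756649)) [573.74811578 276.09835797  64.5       ] [595.41332274 171.47030023  64.5       ]
109 291 [[597.1375296  160.13123499  58.        ]]
272 298 153 161 [555.72183692 293.98770198   9.67301745] [580.3273314  329.39985808 384.33987068]
```

Axle: heading -78.0°, origin about (569, 295), nose measured within 3 mm of where it should be. Before gripping I look at the rotator from near.

Emit:
{"method": "arm_command", "body": {"rows": [{"x": 0, "y": -24, "z": 117, "ax": 0, "ay": 0, "az": 0, "fingers": 60}, {"x": 0, "y": -47, "z": 234, "ax": 0, "ay": 0, "az": 0, "fingers": 60}, {"x": 0, "y": -94, "z": 467, "ax": 0, "ay": 0, "az": 0, "fingers": 60}, {"x": 0, "y": -94, "z": 467, "ax": 0, "ay": 0, "az": 0, "fingers": 60}, {"x": 0, "y": -94, "z": 467, "ax": 0, "ay": 0, "az": 0, "fingers": 60}, {"x": 0, "y": -94, "z": 467, "ax": 0, "ay": 0, "az": 0, "fingers": 60}, {"x": 0, "y": -94, "z": 467, "ax": 0, "ay": 0, "az": 0, "fingers": 60}, {"x": 0, "y": -94, "z": 467, "ax": 0, "ay": 0, "az": 0, "fingers": 60}, {"x": 0, "y": -94, "z": 467, "ax": 0, "ay": 0, "az": 0, "fingers": 60}, {"x": 0, "y": -94, "z": 467, "ax": 0, "ay": 0, "az": 0, "fingers": 60}, {"x": 0, "y": -94, "z": 467, "ax": 0, "ay": 0, "az": 0, "fingers": 60}, {"x": 0, "y": -94, "z": 467, "ax": 0, "ay": 0, "az": 0, "fingers": 60}, {"x": 0, "y": -94, "z": 467, "ax": 0, "ay": 0, "az": 0, "fingers": 60}]}}

```text
t: 2.95
eef_pos: [553.5, -214.6, 222.7]
orientation: [[-0.0, 0.986, 0.166], [0.0, 0.166, -0.986], [-1.0, -0.0, -0.001]]
force: [0.6, -0.2, 0.0]
gripper_width: 59.8
```

```bash
python3 - <<'E'
from h import *
im,d,p=cam("wrist"); W=world(p,im,d); cv2.imwrite("pics/w3.png",im)
import pickle; pickle.dump((im,d,p),open("w3.pkl","wb"))
s=status.get_obs();print(s["t"],s["eef_pos"],s["force"])
m=blue(im)&(abs(W[...,2]-92)<3); N,L,S,C=cv2.connectedComponentsWithStats(m.astype(np.uint8))
for i in range(1,N):
    if S[i,4]>100:
        ys,xs=np.where(L==i); r=cv2.minAreaRect(np.c_[xs,ys].astype(np.float32)); print(S[i],r,np.median(W[L==i],0))
        print(onz(p,im,cv2.boxPoints(r),92).round(1))
E
```

```text
3.0 [ 553.58555221 -214.61979522  222.71930659] [-0.40616151 -0.43269937 -0.11736541]
[ 236   80   98   16 1546] ((284.5, 87.49999237060547), (96.99998474121094, 14.999998092651367), -0.0) [ 542.06236994 -118.58705026   91.73553247]
[[ 504.3 -130.8   92. ]
 [ 502.8 -119.5   92. ]
 [ 580.  -106.4   92. ]
 [ 582.4 -117.6   92. ]]
[ 240  213   88   13 1137] ((283.5, 219.0), (12.0, 87.0), 90.0) [ 560.69971489 -228.25148395   91.78168034]
[[ 521.4 -229.2   92. ]
 [ 598.1 -216.2   92. ]
 [ 600.4 -227.2   92. ]
 [ 523.  -240.3   92. ]]
```

View pics/w3.png

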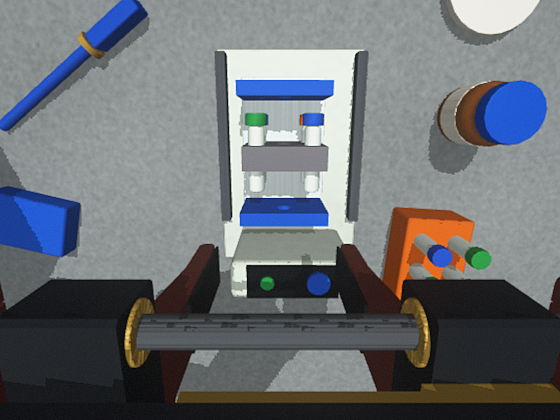

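The close view shows the first plate's top at (284,87) and the last plate's at (283,219), 111 mm apart (112 expected). The heading is -80.4°. The true mouth is about (541.4, -112.8, 70). Back to the axle to grip it.

Emit:
{"method": "arm_command", "body": {"rows": [{"x": 0, "y": 25, "z": -133, "ax": -0.1, "ay": 0, "az": 0, "fingers": 50}, {"x": 0, "y": 50, "z": -266, "ax": -0.2, "ay": 0, "az": 0, "fingers": 50}, {"x": 0, "y": 98.5, "z": -531.5, "ax": -0.3, "ay": 0, "az": 0, "fingers": 50}, {"x": 0, "y": 98.5, "z": -531.5, "ax": -0.3, "ay": 0, "az": 0, "fingers": 50}, {"x": 0, "y": 98.5, "z": -531.5, "ax": -0.3, "ay": 0, "az": 0, "fingers": 50}, {"x": 0, "y": 98.5, "z": -531.5, "ax": -0.3, "ay": 0, "az": 0, "fingers": 50}, {"x": 0, "y": 98.5, "z": -531.5, "ax": -0.3, "ay": 0, "az": 0, "fingers": 50}, {"x": 0, "y": 98.5, "z": -531.5, "ax": -0.3, "ay": 0, "az": 0, "fingers": 50}, {"x": 0, "y": 98.5, "z": -531.5, "ax": -0.3, "ay": 0, "az": 0, "fingers": 50}, {"x": 0, "y": 98.5, "z": -531.5, "ax": -0.3, "ay": 0, "az": 0, "fingers": 50}, {"x": 0, "y": 98.5, "z": -531.5, "ax": -0.3, "ay": 0, "az": 0, "fingers": 50}, {"x": 0, "y": 98.5, "z": -531.5, "ax": -0.3, "ay": 0, "az": 0, "fingers": 50}, {"x": 0, "y": 98.5, "z": -531.5, "ax": -0.3, "ay": 0, "az": 0, "fingers": 50}, {"x": 80, "y": 98.5, "z": -531.5, "ax": -0.3, "ay": 0, "az": 0, "fingers": 50}, {"x": 80, "y": 98.5, "z": -531.5, "ax": -0.3, "ay": 0, "az": 0, "fingers": 50}, {"x": 80, "y": 98.5, "z": -531.5, "ax": -0.3, "ay": 0, "az": 0, "fingers": 50}, {"x": 80, "y": 98.5, "z": -531.5, "ax": -0.3, "ay": 0, "az": 0, "fingers": 50}]}}

```text
t: 4.7
eef_pos: [563.3, 323.0, 143.1]
orientation: [[-0.001, 0.979, 0.205], [-0.0, 0.205, -0.979], [-1.0, -0.001, 0.0]]
force: [-0.4, 0.1, -0.0]
gripper_width: 50.0
```

Emit:
{"method": "arm_command", "body": {"rows": [{"x": 40, "y": 0, "z": 0, "ax": 0, "ay": 0, "az": 0, "fingers": 50}, {"x": 75, "y": 0, "z": 0, "ax": 0, "ay": 0, "az": 0, "fingers": 50}, {"x": 75, "y": 0, "z": 0, "ax": 0, "ay": 0, "az": 0, "fingers": 50}]}}

```text
t: 5.0
eef_pos: [561.9, 322.6, 65.9]
orientation: [[-0.004, 0.979, 0.205], [-0.002, 0.205, -0.979], [-1.0, -0.004, 0.001]]
force: [-0.2, -0.2, -0.3]
gripper_width: 50.0
```

```bash
python3 m.py
```

```text
5.05 [563.19718971 323.40311756  68.08895907] [[-1.19614208e-03  9.78771771e-01  2.04949726e-01]
 [-6.92847775e-04  2.04949013e-01 -9.78772406e-01]
 [-9.99999045e-01 -1.31274982e-03  4.32991706e-04]] [0.16572871 0.50007143 1.13090766]
[ 266  182   32  119 3650] ((281.5, 241.0), (118.0, 31.0), 90.0) [560.55623138 335.56355529  68.63271833]
[[547.1 362.6  69. ]
 [561.4 365.7  69. ]
 [575.2 305.1  69. ]
 [559.4 301.7  69. ]]
```

The axle is centred between the fingers to 0.2 mm. Go down the rest of the way and close.

Emit:
{"method": "arm_command", "body": {"rows": [{"x": 15, "y": 0, "z": -3, "ax": 0, "ay": 0, "az": 0, "fingers": 50}, {"x": 29, "y": 0, "z": -3, "ax": 0, "ay": 0, "az": 0, "fingers": 50}, {"x": 29, "y": 0, "z": -3, "ax": 0, "ay": 0, "az": 0, "fingers": 50}, {"x": 29, "y": 0, "z": -3, "ax": 0, "ay": 0, "az": 0, "fingers": 30}, {"x": 29, "y": 0, "z": -3, "ax": 0, "ay": 0, "az": 0, "fingers": 20}, {"x": 29, "y": 0, "z": -3, "ax": 0, "ay": 0, "az": 0, "fingers": 10}, {"x": 29, "y": 0, "z": -3, "ax": 0, "ay": 0, "az": 0, "fingers": 10}, {"x": 29, "y": 0, "z": -3, "ax": 0, "ay": 0, "az": 0, "fingers": 10}, {"x": 29, "y": 0, "z": -3, "ax": 0, "ay": 0, "az": 0, "fingers": 10}], "newtons": 30}}

```text
t: 5.95
eef_pos: [562.9, 326.9, 39.0]
orientation: [[0.0, 0.979, 0.205], [0.0, 0.205, -0.979], [-1.0, 0.0, -0.0]]
force: [-0.0, -0.0, 1.7]
gripper_width: 16.0
```

Gripped at 16.0 mm. Lift 40 mm, then travel to about 15 mm short of the mouth.

Emit:
{"method": "arm_command", "body": {"rows": [{"x": -10, "y": 0, "z": 0, "ax": 0, "ay": 0, "az": 0, "fingers": 10}, {"x": -25, "y": 0, "z": 0, "ax": 0, "ay": 0, "az": 0, "fingers": 10}, {"x": -40, "y": 0, "z": 0, "ax": 0, "ay": 0, "az": 0, "fingers": 10}, {"x": -40, "y": -10, "z": 24, "ax": 0, "ay": 0, "az": 0, "fingers": 10}, {"x": -40, "y": -20, "z": 48, "ax": 0.05, "ay": 0, "az": 0, "fingers": 10}, {"x": -40, "y": -31, "z": 73, "ax": 0.1, "ay": 0, "az": 0, "fingers": 10}, {"x": -40, "y": -42, "z": 98, "ax": 0.15, "ay": 0, "az": 0, "fingers": 10}, {"x": -40, "y": -53, "z": 124, "ax": 0.2, "ay": 0, "az": 0, "fingers": 10}, {"x": -40, "y": -64, "z": 150, "ax": 0.25, "ay": 0, "az": 0, "fingers": 10}, {"x": -40, "y": -75, "z": 176, "ax": 0.28, "ay": 0, "az": 0, "fingers": 10}, {"x": -40, "y": -86, "z": 202, "ax": 0.28, "ay": 0, "az": 0, "fingers": 10}, {"x": -40, "y": -97, "z": 228, "ax": 0.28, "ay": 0, "az": 0, "fingers": 10}, {"x": -40, "y": -103.8, "z": 243.6, "ax": 0.28, "ay": 0, "az": 0, "fingers": 10}, {"x": -30, "y": -103.8, "z": 243.6, "ax": 0.28, "ay": 0, "az": 0, "fingers": 10}, {"x": -10, "y": -103.8, "z": 243.6, "ax": 0.28, "ay": 0, "az": 0, "fingers": 10}, {"x": -10, "y": -103.8, "z": 243.6, "ax": 0.28, "ay": 0, "az": 0, "fingers": 10}, {"x": -10, "y": -103.8, "z": 243.6, "ax": 0.28, "ay": 0, "az": 0, "fingers": 10}], "newtons": 50}}

```text
t: 7.65
eef_pos: [511.2, 67.7, 48.8]
orientation: [[-0.0, 0.986, 0.168], [0.0, 0.168, -0.986], [-1.0, -0.0, -0.0]]
force: [0.7, -0.3, -2.7]
gripper_width: 15.9
```

```bash
python3 - <<'E'
from h import *
s=status.get_obs();print(s["t"],s["eef_pos"],s["orientation"],s["force"],s["gripper_width"])
im,d,p=cam("scene"); t,dt,pt=cam("top")
o=s["eef_pos"]+np.array([0,0,21.]); b=s["orientation"][:,2]
n=o+b*(32.5+135); mo=np.array([541.4,-112.8,70])
for q,i in((p,im),(pt,t)): print(proj(q,i,[o,n,mo]).round(1))
a=proj(p,im,[(n+o)/2])[0].astype(int); c=proj(pt,t,[(n+o)/2])[0].astype(int)
A=cv2.resize(im[a[1]-50:a[1]+70,a[0]-65:a[0]+65],None,fx=4,fy=4,interpolation=cv2.INTER_CUBIC)
B=cv2.resize(t[c[1]-50:c[1]+50,c[0]-60:c[0]+100],None,fx=3,fy=3,interpolation=cv2.INTER_CUBIC)
print(a,c)
cv2.imwrite("pics/s4.png",A)
W=world(pt,t,dt); m=(abs(W[...,2]-71)<5); ys,xs=np.where(m)
sel=(abs(xs-c[0])<60)&(abs(ys-c[1])<25); P=W[ys[sel],xs[sel]]
l=(P-o)@b; k=(l>50)&(l<175);P=P[k];l=l[k];print(len(P),np.polyfit(l,(P-o)@s["orientation"][:,1],1),np.polyfit(l,P[:,2],1),l.max())
E
```

```text
7.65 [511.22897421  67.70150169  48.80409259] [[-4.89531331e-04  9.85860500e-01  1.67567404e-01]
 [ 1.23552528e-05  1.67567430e-01 -9.85860617e-01]
 [-9.99999880e-01 -4.80539323e-04 -9.42100626e-05]] [ 0.65980309 -0.34896061 -2.73061489] 15.861239667489375
[[281.  204.8]
 [258.4 245.2]
 [255.8 249.3]]
[[256.9 203.4]
 [327.9 193.2]
 [334.5 192.5]]
[270 223] [292 198]
105 [-0.00188292 -1.16947932] [1.05574444e-04 7.32764074e+01] 165.49718182727295
```

View pics/s4.png

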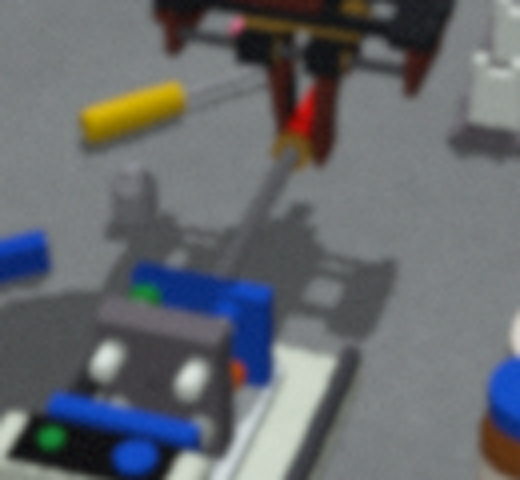

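The axle is level and on line: slopes under 0.15° and a computed lateral error under 0.6 mm. The nose is just in front of the first blue plate. Advance slowly with the force in view.

Emit:
{"method": "arm_command", "body": {"rows": [{"x": -0.2, "y": -0.2, "z": 4, "ax": 0, "ay": 0, "az": 0, "fingers": 10}, {"x": -0.2, "y": -0.2, "z": 8, "ax": 0, "ay": 0, "az": 0, "fingers": 10}, {"x": -0.2, "y": -0.2, "z": 12, "ax": 0, "ay": 0, "az": 0, "fingers": 10}, {"x": -0.2, "y": -0.2, "z": 15, "ax": 0, "ay": 0, "az": 0, "fingers": 10}, {"x": -0.2, "y": -0.2, "z": 18, "ax": 0, "ay": 0, "az": 0, "fingers": 10}, {"x": -0.2, "y": -0.2, "z": 20, "ax": 0, "ay": 0, "az": 0, "fingers": 10}]}}

```text
t: 8.35
eef_pos: [514.4, 47.0, 48.9]
orientation: [[0.0, 0.986, 0.167], [-0.0, 0.167, -0.986], [-1.0, 0.0, 0.0]]
force: [0.4, 0.0, -2.3]
gripper_width: 15.8
```

Emit:
{"method": "arm_command", "body": {"rows": [{"x": 0, "y": 0, "z": 2, "ax": 0, "ay": 0, "az": 0, "fingers": 10}, {"x": 0, "y": 0, "z": 4, "ax": 0, "ay": 0, "az": 0, "fingers": 10}, {"x": 0, "y": 0, "z": 6, "ax": 0, "ay": 0, "az": 0, "fingers": 10}, {"x": 0, "y": 0, "z": 6, "ax": 0, "ay": 0, "az": 0, "fingers": 10}]}}

```text
t: 8.75
eef_pos: [515.3, 41.3, 48.9]
orientation: [[-0.0, 0.986, 0.167], [-0.0, 0.167, -0.986], [-1.0, -0.0, 0.0]]
force: [-0.1, -0.5, -2.5]
gripper_width: 15.9
```

No contact force, with the nose by the numbers inside the first bore. Continue.

Emit:
{"method": "arm_command", "body": {"rows": [{"x": 0, "y": 0, "z": 3, "ax": 0, "ay": 0, "az": 0, "fingers": 10}, {"x": 0, "y": 0, "z": 6, "ax": 0, "ay": 0, "az": 0, "fingers": 10}, {"x": 0, "y": 0, "z": 9, "ax": 0, "ay": 0, "az": 0, "fingers": 10}, {"x": 0, "y": 0, "z": 12, "ax": 0, "ay": 0, "az": 0, "fingers": 10}, {"x": 0, "y": 0, "z": 15, "ax": 0, "ay": 0, "az": 0, "fingers": 10}, {"x": 0, "y": 0, "z": 18, "ax": 0, "ay": 0, "az": 0, "fingers": 10}, {"x": 0, "y": 0, "z": 21, "ax": 0, "ay": 0, "az": 0, "fingers": 10}, {"x": 0, "y": 0, "z": 24, "ax": 0, "ay": 0, "az": 0, "fingers": 10}]}}

```text
t: 9.55
eef_pos: [519.3, 17.5, 48.9]
orientation: [[-0.0, 0.986, 0.167], [0.0, 0.167, -0.986], [-1.0, -0.0, -0.0]]
force: [-0.7, 0.1, -2.2]
gripper_width: 15.9
```

```bash
python3 - <<'E'
from h import *
s=status.get_obs();o=s["eef_pos"]+np.array([0,0,21.]);R=s["orientation"];print(s["t"],o,s["force"])
t,dt,pt=cam("top");W=world(pt,t,dt)
n=o+R[:,2]*167.5;print("nose",n,proj(pt,t,[o,n]))
q=(W-o)@R; 
print("q order: 0 down,1 lat,2 fwd")
for lo,hi in((95,105),(105,115),(115,125),(125,132),(132,142),(142,152),(152,165)):
    m=(q[...,2]>lo)&(q[...,2]<hi)&(abs(q[...,1])<12)&(abs(q[...,0])<10);print(lo,hi,m.sum(),q[m].mean(0).round(1) if m.any() else "")
m=blue(t)&(abs(W[...,2]-90)<4)&(abs(q[...,1])<70)&(q[...,2]<330)
N,L,S,C=cv2.connectedComponentsWithStats(m.astype(np.uint8))
for i in range(1,N):
    if S[i,4]>60: print(S[i],q[L==i].mean(0))
c=(330,190);cv2.imwrite("pics/t5.png",cv2.resize(t[c[1]-50:c[1]+50,c[0]-80:c[0]+80],None,fx=5,fy=5,interpolation=cv2.INTER_CUBIC))
E
```

```text
9.55 [519.32495098  17.51881902  69.87337604] [-0.67030636  0.05926786 -2.22665533]
nose [ 547.2939385  -147.62955588   69.87090232] [[278.55411023 200.4856364 ]
 [349.33998835 190.36929334]]
q order: 0 down,1 lat,2 fwd
95 105 0 
105 115 0 
115 125 0 
125 132 4 [ -6.8   4.6 131.4]
132 142 1 [  4.4   6.9 132.9]
142 152 12 [ -4.4  -1.7 149.5]
152 165 27 [ -3.7  -1.6 158.3]
[380 168  11  34 162] [-20.83333718  -2.16918335 247.43045839]
[333 175   8  20  71] [-21.4794422   13.76271122 135.91724063]
```

View pics/t5.png

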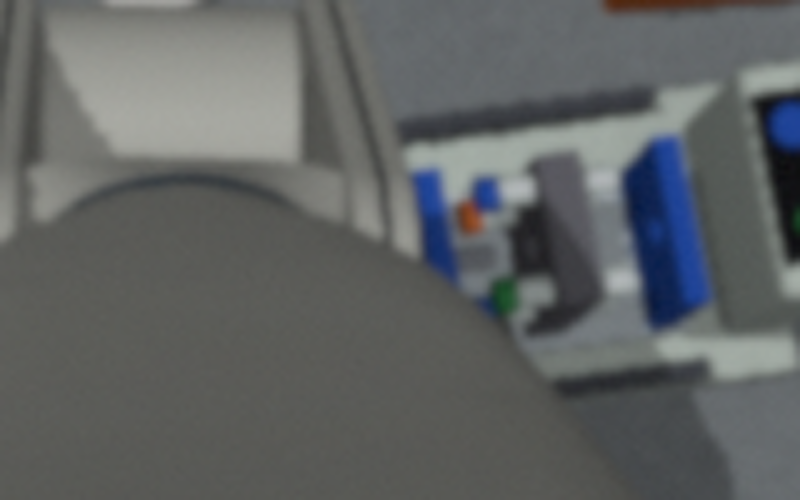

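A grey stub of shaft shows at (480,250) of the crop, between the first plate and the carrier, so the nose is through the first bore. Continue to and through the carrier.

Emit:
{"method": "arm_command", "body": {"rows": [{"x": 0, "y": 0, "z": 4, "ax": 0, "ay": 0, "az": 0, "fingers": 10}, {"x": 0, "y": 0, "z": 8, "ax": 0, "ay": 0, "az": 0, "fingers": 10}, {"x": 0, "y": 0, "z": 12, "ax": 0, "ay": 0, "az": 0, "fingers": 10}, {"x": 0, "y": 0, "z": 15, "ax": 0, "ay": 0, "az": 0, "fingers": 10}, {"x": 0, "y": 0, "z": 17, "ax": 0, "ay": 0, "az": 0, "fingers": 10}, {"x": 0, "y": 0, "z": 19, "ax": 0, "ay": 0, "az": 0, "fingers": 10}, {"x": 0, "y": 0, "z": 21, "ax": 0, "ay": 0, "az": 0, "fingers": 10}, {"x": 0, "y": 0, "z": 23, "ax": 0, "ay": 0, "az": 0, "fingers": 10}, {"x": 0, "y": 0, "z": 25, "ax": 0, "ay": 0, "az": 0, "fingers": 10}, {"x": 0, "y": 0, "z": 25, "ax": 0, "ay": 0, "az": 0, "fingers": 10}]}}

```text
t: 10.6
eef_pos: [523.5, -7.1, 48.9]
orientation: [[-0.0, 0.986, 0.167], [-0.0, 0.167, -0.986], [-1.0, -0.0, 0.0]]
force: [0.7, 0.7, -2.0]
gripper_width: 15.8
```

Emit:
{"method": "arm_command", "body": {"rows": [{"x": 0, "y": 0, "z": 4, "ax": 0, "ay": 0, "az": 0, "fingers": 10}, {"x": 0, "y": 0, "z": 8, "ax": 0, "ay": 0, "az": 0, "fingers": 10}, {"x": 0, "y": 0, "z": 12, "ax": 0, "ay": 0, "az": 0, "fingers": 10}, {"x": 0, "y": 0, "z": 16, "ax": 0, "ay": 0, "az": 0, "fingers": 10}, {"x": 0, "y": 0, "z": 20, "ax": 0, "ay": 0, "az": 0, "fingers": 10}, {"x": 0, "y": 0, "z": 24, "ax": 0, "ay": 0, "az": 0, "fingers": 10}, {"x": 0, "y": 0, "z": 28, "ax": 0, "ay": 0, "az": 0, "fingers": 10}, {"x": 0, "y": 0, "z": 32, "ax": 0, "ay": 0, "az": 0, "fingers": 10}, {"x": 0, "y": 0, "z": 36, "ax": 0, "ay": 0, "az": 0, "fingers": 10}, {"x": 0, "y": 0, "z": 40, "ax": 0, "ay": 0, "az": 0, "fingers": 10}, {"x": 0, "y": 0, "z": 44, "ax": 0, "ay": 0, "az": 0, "fingers": 10}, {"x": 0, "y": 0, "z": 46, "ax": 0, "ay": 0, "az": 0, "fingers": 10}, {"x": 0, "y": 0, "z": 46, "ax": 0, "ay": 0, "az": 0, "fingers": 10}]}}

```text
t: 11.9
eef_pos: [531.3, -52.6, 48.9]
orientation: [[0.0, 0.986, 0.167], [-0.0, 0.167, -0.986], [-1.0, 0.0, 0.0]]
force: [1.1, -0.2, -2.8]
gripper_width: 15.9
```

Emit:
{"method": "arm_command", "body": {"rows": [{"x": 0, "y": 0, "z": 2, "ax": 0, "ay": 0, "az": 0, "fingers": 10}, {"x": 0, "y": 0, "z": 4, "ax": 0, "ay": 0, "az": 0, "fingers": 10}, {"x": 0, "y": 0, "z": 6, "ax": 0, "ay": 0, "az": 0, "fingers": 10}, {"x": 0, "y": 0, "z": 8, "ax": 0, "ay": 0, "az": 0, "fingers": 10}, {"x": 0, "y": 0, "z": 10, "ax": 0, "ay": 0, "az": 0, "fingers": 10}, {"x": 0, "y": 0, "z": 12, "ax": 0, "ay": 0, "az": 0, "fingers": 10}, {"x": 0, "y": 0, "z": 12, "ax": 0, "ay": 0, "az": 0, "fingers": 10}]}}

```text
t: 12.6
eef_pos: [533.3, -64.3, 48.9]
orientation: [[0.0, 0.986, 0.167], [-0.0, 0.167, -0.986], [-1.0, 0.0, 0.0]]
force: [0.4, 0.1, -2.7]
gripper_width: 15.6
```

Emit:
{"method": "arm_command", "body": {"rows": [{"x": 0, "y": 0, "z": 2, "ax": 0, "ay": 0, "az": 0, "fingers": 10}, {"x": 0, "y": 0, "z": 4, "ax": 0, "ay": 0, "az": 0, "fingers": 10}, {"x": 0, "y": 0, "z": 6, "ax": 0, "ay": 0, "az": 0, "fingers": 10}, {"x": 0, "y": 0, "z": 8, "ax": 0, "ay": 0, "az": 0, "fingers": 10}, {"x": 0, "y": 0, "z": 10, "ax": 0, "ay": 0, "az": 0, "fingers": 10}, {"x": 0, "y": 0, "z": 12, "ax": 0, "ay": 0, "az": 0, "fingers": 10}, {"x": 0, "y": 0, "z": 13, "ax": 0, "ay": 0, "az": 0, "fingers": 10}, {"x": 0, "y": 0, "z": 13, "ax": 0, "ay": 0, "az": 0, "fingers": 10}]}}

```text
t: 13.4
eef_pos: [535.4, -77.1, 48.9]
orientation: [[0.0, 0.986, 0.167], [-0.0, 0.167, -0.986], [-1.0, 0.0, 0.0]]
force: [1.5, -0.0, -2.4]
gripper_width: 15.9
```

Emit:
{"method": "arm_command", "body": {"rows": [{"x": 0, "y": 0, "z": 1, "ax": 0, "ay": 0, "az": 0, "fingers": 10}, {"x": 0, "y": 0, "z": 2, "ax": 0, "ay": 0, "az": 0, "fingers": 10}, {"x": 0, "y": 0, "z": 2, "ax": 0, "ay": 0, "az": 0, "fingers": 10}]}}

```text
t: 13.7
eef_pos: [535.7, -78.9, 48.9]
orientation: [[0.0, 0.986, 0.167], [-0.0, 0.167, -0.986], [-1.0, 0.0, 0.0]]
force: [1.9, -0.5, -1.9]
gripper_width: 15.7
```

Emit:
{"method": "arm_command", "body": {"rows": [{"x": 0, "y": 0, "z": 1, "ax": 0, "ay": 0, "az": 0, "fingers": 10}, {"x": 0, "y": 0, "z": 1, "ax": 0, "ay": 0, "az": 0, "fingers": 10}]}}

```text
t: 13.9
eef_pos: [535.9, -79.9, 48.9]
orientation: [[0.0, 0.986, 0.167], [-0.0, 0.167, -0.986], [-1.0, 0.0, 0.0]]
force: [1.5, 1.1, -2.6]
gripper_width: 15.7
```

Emit:
{"method": "arm_command", "body": {"rows": [{"x": 0, "y": 0, "z": 1, "ax": 0, "ay": 0, "az": 0, "fingers": 10}, {"x": 0, "y": 0, "z": 1, "ax": 0, "ay": 0, "az": 0, "fingers": 10}]}}

```text
t: 14.1
eef_pos: [536.1, -80.9, 48.9]
orientation: [[0.0, 0.986, 0.167], [-0.0, 0.167, -0.986], [-1.0, 0.0, 0.0]]
force: [1.2, 0.5, -1.9]
gripper_width: 15.7
```

Emit:
{"method": "arm_command", "body": {"rows": [{"x": 0, "y": 0, "z": 1, "ax": 0, "ay": 0, "az": 0, "fingers": 10}, {"x": 0, "y": 0, "z": 1, "ax": 0, "ay": 0, "az": 0, "fingers": 10}]}}

```text
t: 14.3
eef_pos: [536.1, -81.2, 48.9]
orientation: [[-0.0, 0.986, 0.167], [0.001, 0.167, -0.986], [-1.0, -0.0, -0.001]]
force: [1.6, 5.8, -1.0]
gripper_width: 15.8
```

Emit:
{"method": "arm_command", "body": {"rows": [{"x": 0, "y": 0, "z": 1, "ax": 0, "ay": 0, "az": 0, "fingers": 10}, {"x": 0, "y": 0, "z": 1, "ax": 0, "ay": 0, "az": 0, "fingers": 10}]}}

```text
t: 14.5
eef_pos: [536.1, -81.3, 48.9]
orientation: [[-0.001, 0.986, 0.166], [0.002, 0.166, -0.986], [-1.0, -0.0, -0.002]]
force: [1.4, 12.1, -0.8]
gripper_width: 15.6
```

Contact: the position stops at y=-81.3 (home predicted -80.8) and the force rises 6 N/mm. Hold this press for a second.

Emit:
{"method": "arm_command", "body": {"rows": [{"x": 0, "y": 0, "z": 0.3, "ax": 0, "ay": 0, "az": 0, "fingers": 10}, {"x": 0, "y": 0, "z": 0.3, "ax": 0, "ay": 0, "az": 0, "fingers": 10}, {"x": 0, "y": 0, "z": 0.3, "ax": 0, "ay": 0, "az": 0, "fingers": 10}, {"x": 0, "y": 0, "z": 0.3, "ax": 0, "ay": 0, "az": 0, "fingers": 10}, {"x": 0, "y": 0, "z": 0.3, "ax": 0, "ay": 0, "az": 0, "fingers": 10}, {"x": 0, "y": 0, "z": 0.3, "ax": 0, "ay": 0, "az": 0, "fingers": 10}, {"x": 0, "y": 0, "z": 0.3, "ax": 0, "ay": 0, "az": 0, "fingers": 10}, {"x": 0, "y": 0, "z": 0.3, "ax": 0, "ay": 0, "az": 0, "fingers": 10}, {"x": 0, "y": 0, "z": 0.3, "ax": 0, "ay": 0, "az": 0, "fingers": 10}, {"x": 0, "y": 0, "z": 0.3, "ax": 0, "ay": 0, "az": 0, "fingers": 10}, {"x": 0, "y": 0, "z": 0.3, "ax": 0, "ay": 0, "az": 0, "fingers": 10}, {"x": 0, "y": 0, "z": 0.3, "ax": 0, "ay": 0, "az": 0, "fingers": 10}]}}

```text
t: 15.7
eef_pos: [536.1, -81.3, 48.9]
orientation: [[-0.001, 0.986, 0.166], [0.002, 0.166, -0.986], [-1.0, -0.0, -0.002]]
force: [0.4, 12.6, 0.6]
gripper_width: 15.9
```

Emit:
{"method": "arm_command", "body": {"rows": [{"x": 0, "y": 0, "z": -1.3, "ax": 0, "ay": 0, "az": 0, "fingers": 10}, {"x": 0, "y": 0, "z": -1.3, "ax": 0, "ay": 0, "az": 0, "fingers": 24}, {"x": 0, "y": 0, "z": -1.5, "ax": 0, "ay": 0, "az": 0, "fingers": 40}, {"x": 0, "y": 0, "z": -1.5, "ax": 0, "ay": 0, "az": 0, "fingers": 40}, {"x": 0, "y": 0, "z": -1.5, "ax": 0, "ay": 0, "az": 0, "fingers": 40}, {"x": 0, "y": 0, "z": -1.5, "ax": 0, "ay": 0, "az": 0, "fingers": 40}]}}

```text
t: 16.3
eef_pos: [536.1, -81.8, 48.9]
orientation: [[-0.0, 0.986, 0.167], [-0.0, 0.167, -0.986], [-1.0, -0.0, 0.0]]
force: [-0.3, 0.2, -0.4]
gripper_width: 39.8
```

Emit:
{"method": "arm_command", "body": {"rows": [{"x": -20, "y": 0, "z": -2, "ax": 0, "ay": 0, "az": 0, "fingers": 40}, {"x": -60, "y": 0, "z": -2, "ax": 0, "ay": 0, "az": 0, "fingers": 40}, {"x": -100, "y": 0, "z": -2, "ax": 0, "ay": 0, "az": 0, "fingers": 40}, {"x": -150, "y": 0, "z": -2, "ax": 0, "ay": 0, "az": 0, "fingers": 40}, {"x": -175, "y": 0, "z": 48, "ax": 0, "ay": 0, "az": 0, "fingers": 40}, {"x": -175, "y": 0, "z": 90, "ax": 0, "ay": 0, "az": 0, "fingers": 40}, {"x": -175, "y": 0, "z": 90, "ax": 0, "ay": 0, "az": 0, "fingers": 40}, {"x": -175, "y": 0, "z": 90, "ax": 0, "ay": 0, "az": 0, "fingers": 40}, {"x": -175, "y": 0, "z": 90, "ax": 0, "ay": 0, "az": 0, "fingers": 40}]}}

```text
t: 17.2
eef_pos: [550.4, -169.6, 223.2]
orientation: [[-0.001, 0.986, 0.167], [0.001, 0.167, -0.986], [-1.0, -0.001, -0.001]]
force: [0.1, -0.7, 0.4]
gripper_width: 39.9
```

```bash
python3 - <<'E'
from h import *
im,d,p=cam("wrist"); W=world(p,im,d); cv2.imwrite("pics/w6.png",im)
s=status.get_obs();print(s["t"],s["eef_pos"],s["force"]); R=s["orientation"]
b=np.array([.167,-.986,0]);n=np.array([.986,.167,0]);mo=np.array([541.4,-112.8,70])
m=red(im)&(abs(W[...,2]-69)<15)&(np.linalg.norm(W-mo,axis=-1)<150); q=W-mo
ys,xs=np.where(m);P=q[m];print("red fwd",np.percentile(P@b,[1,99]),"lat",(P@n).mean(),"z",np.median(W[m][:,2]))
m=blue(im)&(abs(W[...,2]-92)<3)&(abs(q@n)<70)&(q@b<140)&(q@b>-30);N,L,S,C=cv2.connectedComponentsWithStats(m.astype(np.uint8))
for i in range(1,N):
    if S[i,4]>200: P=q[L==i];print("blue",np.percentile(P@b,[2,98]),(P@n).min(),(P@n).max())
E
```

```text
17.25 [ 550.48881365 -169.35076928  223.19910586] [-0.40171056  1.47082671 -0.57587151]
red fwd [-65.27998919  -7.79406597] lat -0.06820087176125691 z 77.15896928753858
blue [ 0.17463622 11.0518806 ] -39.25639483873411 39.28464128602815
blue [111.64305427 123.15786107] -37.41672518738368 35.000854835838176
```

View pics/w6.png

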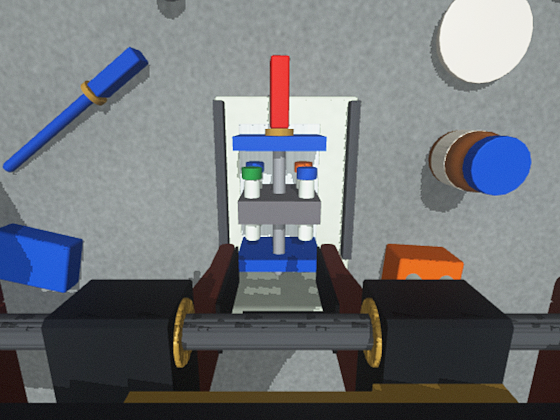

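The picture shows the red handle at (280,90) and the brass collar against the first plate at (280,131). The shaft runs through the carrier and into the last plate at (278,245). The red block spans -65 to -7 mm from the plate face (-66 to -6 expected). Hand in.

```bash
python3 -c "
from h import *
print(arm.close_job())"
```

```text
the job is handed in; nothing more can be done
None
```

The red-handled axle is threaded through all three bores with its collar home against the first bearing plate. I let go, moved the gripper clear and handed the job in at about 17 s.

- **Finding the hole:** I measured where the bridge stood with the wrist camera before gripping, so the nose went into the first bore without any searching. Readings between the advance steps showed only small forces, up to about 2.5 N.
- **Pressing home:** the axle stopped 0.5 mm past the predicted home position. The force rose to about 12.6 N, and I held that for just over a second before easing off and opening the fingers.
- **Last check:** a close picture after release showed the collar against the first plate and the shaft running through the carrier into the last plate. The handle block measured -65 to -7 mm from the plate face, against -66 to -6 expected, and was within 0.1 mm of the bore line measured earlier.
- **Not seen directly:** the gripper hid the nose tip beyond the last plate, so I took its position from the geometry. Before gripping, my two estimates of the axle's position along its length differed by about 3 mm, but the contact agreed with the prediction.
- **Other things:** the arm touched none of the other things on the bench.

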